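# Run the sample carrier along its guide lane to the reader

### The job

With shut fingertips, push the white carrier puck that holds the orange-capped vial along its curved guide lane, through the junction and down the common lane, until it stands right up against the grey stop in front of the reader (between the green marks), then draw the hand clear. Follow the lane gently with the fingertips against the back of the puck: slide it on the bed all the way, never pinch, lift, tip or flick it, and do not touch the vial. Leave the blue-capped carrier and the things lying beside the track where they are.

Things in the scene. Friction and masses are not known exactly. Their poses are not given: they have to be found in the camera images.
- track: Fixed Y-shaped carrier track: bed plate 370 x 200 x 6 mm on the worktop; origin under its centre, +x = direction of travel to the reader, +y left of travel, z up. Two entry lanes (at y = +60 and y = -60 mm) merge into one lane along y = 0. Lanes are 51 mm wide between round steel rails 6 mm thick whose tops are 16 mm above the worktop; the entry end is open.
- bend_left (a point): Start (centre line, on the bed, z = 6 mm) of the bend of the +y entry lane: (-60, 60) mm in the track's frame, axes as the track's. Before it, from x = -165, the lane is straight along x. From here it turns by an arc of radius 75 mm through 53 degrees towards the middle, reaching (0, 30), then by an equal opposite arc to the junction.
- bend_right (a point): The same on the -y entry lane, mirrored: (-60, -60) mm in the track's frame, middle of the bend at (0, -30).
- junction (a point): End of both bends, on the bed: (60, 0) mm in the track's frame, axes as the track's. From here one lane runs straight along x to the bay.
- bay (a point): On the bed between two green marks: where the centre of a puck's underside lies when the puck stands against the stop, (150, 0, 6) mm in the track's frame. The grey stop's face is 24 mm beyond, its top 24 mm above the worktop, 70 mm wide; the grey reader behind it is 66 mm wide, its top 50 mm above the worktop.
- puck_orange_mid (a point): Centre, half-way up, of the white puck with the orange-capped vial: a loose upright cylinder 48 mm across, 36 mm tall, about 0.13 kg, slippery (friction 0.25). On the bed its top is 42 mm above the worktop, so tips 18 to 38 mm above the worktop push it above the rails. The cap's top is at 64 mm. It starts in the straight part of either entry lane.
- puck_orange: The same puck; origin at the centre of its underside, z up.
- vial_orange: The vial with orange cap fixed in that puck; origin on its axis at the puck's top face, from where it rises 22 mm. Not to be touched.
- puck_blue: An equal white puck with a blue-capped vial in the other entry lane; origin at the centre of its underside. To be left where it stands.
- tape_white: Loose roll of white tape, 62 x 65 x 19 mm, lying on the worktop beside the track; origin under its centre. Bystander.
- box_blades: Loose small flat white carton, 42 x 70 x 12 mm, lying on the worktop beside the track; origin under its centre. Bystander.
Things that resemble listed ones, but are neither listed nor needed, are in the scene too. What is shaped like the puck_orange but pink or turquoise is not meant.

How it is judged:
By the outcome, as a careful person would: the job done as asked, in the order asked, and still so for the second after the job is handed in, with the robot touching nothing.
It also fails if it takes over 48 s, if anything falls off the work surface, if the arm or the gripper's body presses on something with over 40 N, if the wrist force passes 120 N, or if a joint passes its speed limit or range.

### The arm

A 6-joint arm with a two-finger parallel gripper is mounted at the origin on a cart in front of the work surface, level with it; the furniture and walls round the work are solid. World frame = base frame: x ahead of the robot, y to its left, z up, the work surface at z = 0. Lengths are in m, angles in rad, forces in N, time in s.
With the tool pointing down it reaches from about 0.375 to 0.975 m from the base axis. Payload 3.8 kg.
Tool frame: the origin (TCP) lies midway between the tips of the shut fingers; the grasp point (between the pads) lies 19 mm behind it; z points along the fingers, y is the direction in which the jaws open and shut (so a half turn about z gives the same grasp; the last joint's range is limited). The gripper opens to 85 mm and grips with 20 to 120 N. Pads are 22 mm wide; open, the fingers measure 114 mm over their backs; the gripper's body (76 mm by 85 mm) begins 54 mm behind the grasp point. The pads swing forward as they close: fully open they stand 13 mm farther back than shut.
Start: joints at [1.259, 0.264, 1.604, -0, 1.274, -0.037], TCP at [0.183, 0.65, 0.231] pointing down, gripper open.
Joint ranges: [-2.63, 2.63], [-0.94, 2.18], [0.31, 2.57], [-1.31, 4.45], [0, 2.66], [-2.55, 2.55]. Speed limits (rad/s): [2.57, 2.57, 3.14, 3.14, 3.14, 3.14].

### API

Orientations are given as a rotation vector (axis times angle).
In Python, from workcell import bot gives the robot as it stands. The module is installed in compiled form; this text tells all that it offers.
- The arm moves only by the tool move_arm, never from a script. Its argument "steps" is a list of rows, each a list of 5 numbers: the shift along the tool's x, y, z in mm, then the turn about the tool's z in degrees, then the opening in per cent of the stroke, from 0 (shut) to 100 (fully open). In form: [[tx, ty, tz, turn, claw], ...]. A call has 1 to 20 rows; each row is the pose to reach, as a shift and turn from the pose commanded when the call began, along the tool's axes at that moment; what a row does not reach only later rows make up. A row lasts 1/10 s, in which the tool goes at most 50 mm and 8.59 degrees, less where a joint would pass 70% of its speed; a pose out of reach is approached as far as the arm can. A call with a gripper value outside its range is refused whole. The fingers move at their own pace and stop on an object; "newtons" is the grip in N (left out, the last holds). Time passes only in rows, so rows that repeat a pose let the fingers close. It gives the time, the measured TCP pose, the force and the opening at its end, in the units of the state.
- bot.read_state(): the state, without advancing time (a new reading comes with each control period).
- bot.read_camera(name): name is "side" or "top"; returns a dict with "pixels" (400x640x3 uint8, red, green, blue), "depth" (400x640 float32, m along the optical axis (not along the pixel's ray), 0 where there is no reading), "fovy" (degrees; the focal length in pixels is half the picture's height over the tangent of half this angle, whatever the lens; pixels are square), "cx", "cy" (the principal point, pixels), "xyz" and "attitude" of the camera in the world. Camera axes: x right, y up, looking along -z (the intrinsics and any distortion apply to the point x, -y, -z); pixel columns grow to the right and rows downward; lengths in m; the calibration is good to about 2 mm. A picture is of the moment at which its call begins.
- bot.finish_job(): hands the job in, once; it reports no verdict.
The state is a dict: "time": time; "q": joint angles; "joint_vel": joint speeds; "joint_torque": joint torques, N m; "tool_pos": TCP position; "tcp_rot": TCP orientation; "wrist_force": force on the tool from outside, world axes, zero at the start; "torque": the same for the moment, N m; "width": opening from 0.0 (shut) to 1.0 (fully open).
Only numpy, scipy, OpenCV 4.12 (cv2) and the standard library are available. Lean on these libraries where they do the work, as an engineer would, in place of code of your own. Each camera call takes 0.05 s, during which the arm holds its last target.

## Working session

There is one attempt and no reset: what is moved stays moved. The work goes in short steps, Python scripts to look and compute and a tool call to move; the robot and the scene stay as the last step left them, time stands still between calls to the robot, and variables do not carry over. Pictures are saved under pics/ and viewed, and the job is handed in when it is done.

Besides the shell and the picture viewer there is one more tool, called after "Request:" as a command line: name --pt "numbers of a row" for each row, then --argument value for the rest. move_arm: Moves the arm, as the interface text tells. Its arguments: {"type":"object","properties":{"steps":{"type":"array","items":{"type":"array","items":{"type":"number"}}},"newtons":{"type":"number"}},"required":["steps"]}

```bash
mkdir -p pics; cat > h.py <<'E'
import numpy as np, cv2
from workcell import bot
from scipy.spatial.transform import Rotation as R
def cam(n):
    c=bot.read_camera(n); return c
def save(c,f): cv2.imwrite(f,cv2.cvtColor(c["pixels"],cv2.COLOR_RGB2BGR))
E
python3 - <<'E'
from h import *
for n in("top","side"):
    c=cam(n); save(c,f"pics/{n}0.png"); np.savez(f"{n}0.npz",**{k:v for k,v in c.items()})
    print(n,{k:v for k,v in c.items() if k not in("pixels","depth")})
print(bot.read_state())
E
```

```text
top {'fovy': 46.9629172614745, 'cx': 322.5322995033075, 'cy': 199.32271258772013, 'xyz': array([0.45044992, 0.00350266, 1.21042375]), 'attitude': array([ 0.05218921, -0.06322635, -1.55281625])}
side {'fovy': 51.20590157253561, 'cx': 311.4489238037903, 'cy': 199.1399204591428, 'xyz': array([ 0.52545149, -0.71503285,  0.69457688]), 'attitude': array([ 0.85612664, -0.01766773,  0.01457501])}
{'time': 0.1, 'q': array([ 1.25910554e+00,  2.64706722e-01,  1.60530307e+00,  2.82601338e-05,
        1.27369118e+00, -3.69036095e-02]), 'joint_vel': array([ 3.91875894e-05, -1.52616155e-03, -3.27921444e-03, -7.55469739e-05,
       -3.00549004e-03, -7.14442273e-04]), 'joint_torque': array([-3.18039440e-05, -5.16711831e+01, -3.68589163e+01, -9.67208734e-05,
        6.34057142e-03,  2.14924015e-06]), 'tool_pos': array([0.18293928, 0.64902027, 0.2300316 ]), 'tcp_rot': array([-0.43023694, -3.11159537,  0.00325379]), 'wrist_force': array([ 0.87010328, -0.39369856,  0.24526028]), 'torque': array([-0.06578185, -0.04289656,  0.00077477]), 'width': 1.0019757934660287}
```

View pics/top0.png

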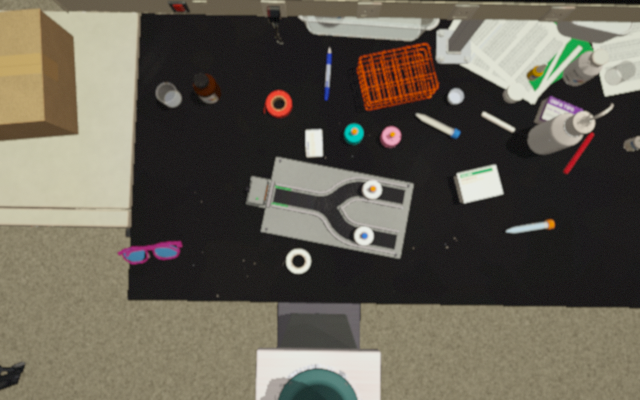

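View pics/side0.png

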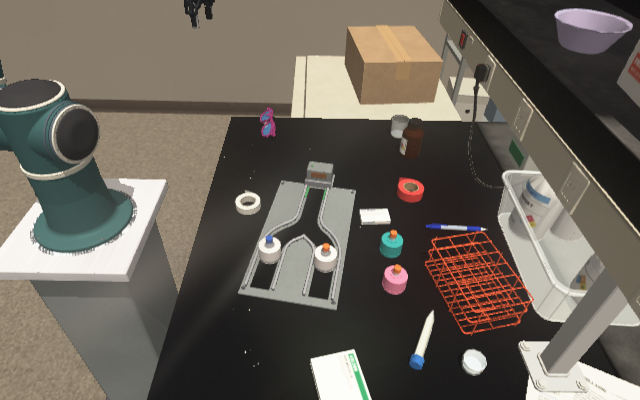

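The pictures show the white puck with the orange cap at top (373,189) and side (326,256). Lookalikes: turquoise with orange cap at top (354,133), pink with orange cap at (391,136), and the white puck with the blue cap at (364,235). I choose (373,189). Next come the close crop and the measurements.

```bash
cat >> h.py <<'E'
def proj(c,P):
    Rm=R.from_rotvec(c["attitude"]).as_matrix(); p=(np.atleast_2d(P)-c["xyz"])@Rm
    f=200/np.tan(np.radians(float(c["fovy"]))/2); z=-p[:,2]
    return np.c_[c["cx"]+f*p[:,0]/z, c["cy"]-f*p[:,1]/z]
def cloud(c):
    Rm=R.from_rotvec(c["attitude"]).as_matrix(); f=200/np.tan(np.radians(float(c["fovy"]))/2)
    v,u=np.mgrid[:400,:640]; d=c["depth"]
    return np.stack([(u-c["cx"])/f*d,-(v-c["cy"])/f*d,-d],-1)@Rm.T+c["xyz"]
E
python3 - <<'E'
from h import *
for n,(u0,v0,u1,v1) in {"top":(240,110,420,270),"side":(230,150,420,310)}.items():
    c=dict(np.load(f"{n}0.npz")); im=cv2.cvtColor(c["pixels"],cv2.COLOR_RGB2BGR)
    cv2.imwrite(f"pics/{n}crop.png",cv2.resize(im[v0:v1,u0:u1],None,fx=4,fy=3.7 if 0 else 4,interpolation=cv2.INTER_CUBIC)[:600,:800])
    W=cloud(c); print(n,"table z",np.median(W[...,2][(abs(W[...,2])<.02)]))
    px={"top":[(373,189),(364,235),(409,184),(401,257),(277,160),(263,232),(260,190),(298,261),(314,143)],"side":[(326,246),(326,262),(269,239),(319,165)]}[n]
    for u,v in px: print((u,v),W[v,u].round(4))
    m=(W[...,2]>.034)&(W[...,2]<.048); m[:, :]&=c["pixels"].min(-1)>120
    k,l,s,ce=cv2.connectedComponentsWithStats(m.astype(np.uint8))
    for i in range(1,k):
        if s[i,4]>25: q=W[l==i]; print(s[i],q.mean(0).round(4),q.min(0).round(3),q.max(0).round(3))
E
```

```text
top table z 0.0002647122463956819
(373, 189) [ 0.5633 -0.1299  0.0629]
(364, 235) [ 0.448  -0.1085  0.0625]
(409, 184) [ 0.584  -0.2315  0.0045]
(401, 257) [ 0.3922 -0.2119  0.0006]
(277, 160) [0.6407 0.1173 0.0094]
(263, 232) [4.513e-01 1.502e-01 2.000e-04]
(260, 190) [0.5572 0.1549 0.0475]
(298, 261) [ 0.3772  0.0571 -0.0029]
(314, 143) [0.6875 0.0208 0.0107]
[306  24  50   9  86] [ 0.9831 -0.0225  0.0411] [ 0.98  -0.082  0.034] [0.998 0.047 0.047]
[357  31  63   6 113] [ 0.9753 -0.1665  0.0412] [ 0.971 -0.249  0.034] [ 0.98  -0.087  0.048]
[619  62  14  17  73] [ 0.8928 -0.7959  0.0409] [ 0.868 -0.805  0.034] [ 0.909 -0.778  0.048]
[610  66  14  17  75] [ 0.875  -0.7625  0.0409] [ 0.858 -0.782  0.034] [ 0.902 -0.753  0.048]
[507  83  19  18 225] [ 0.8285 -0.5037  0.0369] [ 0.805 -0.526  0.034] [ 0.852 -0.48   0.042]
[167  92  12  13  39] [0.7893 0.3834 0.0408] [0.776 0.375 0.035] [0.81  0.401 0.048]
[542  99  33  22 352] [ 0.7802 -0.6022  0.0444] [ 0.752 -0.649  0.038] [ 0.807 -0.567  0.048]
[382 127  18  18 178] [ 0.7052 -0.1783  0.0366] [ 0.683 -0.199  0.034] [ 0.728 -0.155  0.0
[... 874 characters left out ...]
-0.058  0.034] [ 1.141 -0.032  0.048]
[532 228  19   6  63] [ 1.048  -0.0547  0.0416] [ 1.027 -0.058  0.034] [ 1.073 -0.044  0.048]
[258 238  23  18 284] [ 0.4472 -0.1174  0.0405] [ 0.423 -0.136  0.034] [ 0.47  -0.09   0.048]
[314 245  23  19 295] [ 0.5649 -0.1374  0.0406] [ 0.541 -0.155  0.034] [ 0.588 -0.109  0.048]
[385 266  23  18 240] [ 0.7051 -0.1844  0.0359] [ 0.683 -0.202  0.034] [ 0.729 -0.158  0.046]
[617 313  21   6  71] [ 1.1196 -0.271   0.0407] [ 1.102 -0.274  0.034] [ 1.14  -0.268  0.048]
[ 310  350   62   50 2085] [ 0.5805 -0.3946  0.0415] [ 0.535 -0.432  0.038] [ 0.63  -0.348  0.045]
[554 362  22   6  86] [ 0.9575 -0.3683  0.0412] [ 0.942 -0.37   0.034] [ 0.975 -0.366  0.048]
```

```bash
ls pics
```

```text
side0.png
sidecrop.png
top0.png
topcrop.png
```

View pics/topcrop.png

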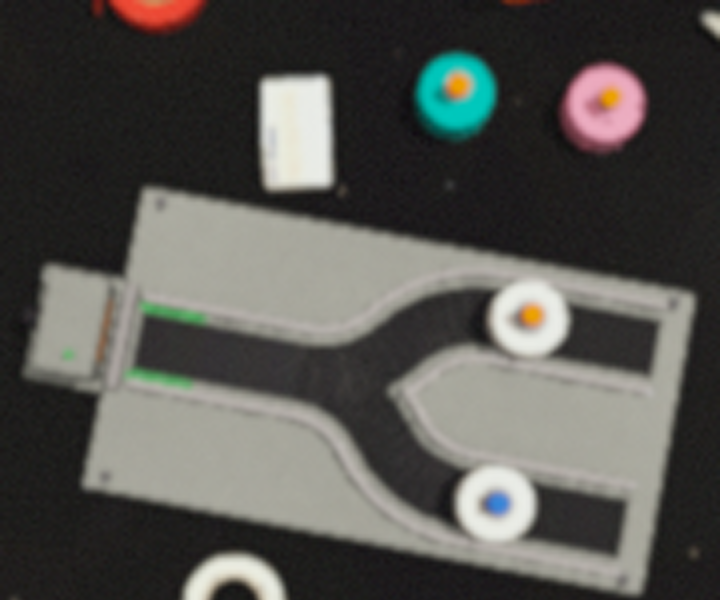

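View pics/sidecrop.png

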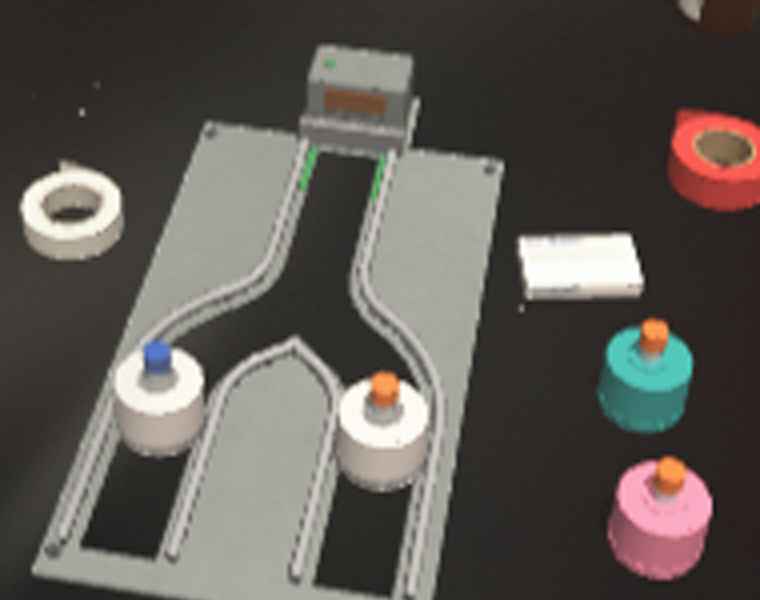

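The crops confirm the choice: a white puck with an orange cap, in the lane further from the robot (the track's -y lane). Now I fit the track pose from the bed outline in both cameras.

```bash
cat >> h.py <<'E'
def ray(c,uv,z):
    Rm=R.from_rotvec(c["attitude"]).as_matrix(); f=200/np.tan(np.radians(float(c["fovy"]))/2)
    uv=np.atleast_2d(uv).astype(float); d=np.c_[(uv[:,0]-c["cx"])/f,-(uv[:,1]-c["cy"])/f,-np.ones(len(uv))]@Rm.T
    return c["xyz"]+d*((z-c["xyz"][2])/d[:,2])[:,None]
E
python3 - <<'E'
from h import *
# corners of the bed (crop px/4+offset)
for n,off,cs in (("top",(240,110),[(147,187),(694,293),(640,592),(84,487)]),("side",(230,150),[(502,160),(433,610),(35,573),(205,123)])):
    c=dict(np.load(f"{n}0.npz"))
    im=c["pixels"].astype(int); W=cloud(c)
    P=ray(c,(np.array(cs)-1.5)/4+off,.006)[:,:2]
    print(n,P.round(4).tolist(),"c",P.mean(0).round(4))
    # local corners order: (+x,-y),(-x,-y),(-x,+y),(+x,+y)
    L=np.array([[.185,-.1],[-.185,-.1],[-.185,.1],[.185,.1]])
    a=L-L.mean(0);b=P-P.mean(0);th=np.arctan2((a[:,0]*b[:,1]-a[:,1]*b[:,0]).sum(),(a*b).sum())
    Rt=np.array([[np.cos(th),-np.sin(th)],[np.sin(th),np.cos(th)]])
    t=P.mean(0);print("th",np.degrees(th),"res mm",((P-t-L@Rt.T)*1e3).round(1).tolist(), "len",np.linalg.norm(P[0]-P[1]),np.linalg.norm(P[1]-P[2]))
    # mask-based
    sat=im.max(-1)-im.min(-1)
    m=((im.mean(-1)>90)&(sat<30)&(W[...,2]>-.01)&(W[...,2]<.03)).astype(np.uint8)
    m=cv2.morphologyEx(m,cv2.MORPH_OPEN,np.ones((2,2)))
    ct=max((q for q in cv2.findContours(m,cv2.RETR_EXTERNAL,cv2.CHAIN_APPROX_NONE)[0] if cv2.boundingRect(q)[2]<220),key=cv2.contourArea)[:,0]
    Q=ray(c,ct,.006)[:,:2].astype(np.float32)
    print("rect",cv2.minAreaRect(Q*1000))
    np.savez(f"pose_{n}.npz",t=t,th=th)
    for nm,uvs in {"o":[(373,189)],"b":[(364,235)]}.items():pass
    for nm,col in (("orange",lambda r,g,b:(r>180)&(g<170)&(b<90)),("blue",lambda r,g,b:(b>140)&(r<110))):
        mm=col(im[...,0],im[...,1],im[...,2])&(W[...,2]>.05)&(W[...,2]<.07)
        mm&=(W[...,0]<.63)&(abs(W[...,1])<.25)
        v,u=np.nonzero(mm); p=ray(c,[[u.mean(),v.mean()]],.064 if n=="top" else .06)[0,:2]
        print(nm,len(u),p.round(4),"local mm",((p-t)@Rt*1e3).round(1))
E
```

```text
top [[0.6509, 0.1195], [0.587, -0.2421], [0.3908, -0.2074], [0.4528, 0.1557]] c [ 0.5204 -0.0436]
th 80.06712723660652 res mm [[0.1, -1.9], [0.0, 0.9], [0.8, 1.1], [-1.0, -0.2]] len 0.3672244164040582 0.1992658129978906
rect ((518.6571044921875, -37.96607971191406), (388.29400634765625, 202.65663146972656), 79.94182586669922)
orange 16 [ 0.5648 -0.1278] local mm [-75.4 -58.3]
blue 18 [ 0.4468 -0.1078] local mm [-76.   61.4]
side [[0.6488, 0.1199], [0.5893, -0.2282], [0.3918, -0.2104], [0.4542, 0.1521]] c [ 0.521  -0.0417]
th 80.82977687895483 res mm [[-0.5, -5.2], [-0.9, 12.0], [-1.0, -2.1], [2.4, -4.8]] len 0.3531262994914475 0.19833290431457296
rect ((526.7020874023438, -22.502670288085938), (424.6346740722656, 198.8995361328125), 79.80254364013672)
orange 36 [ 0.5651 -0.1316] local mm [-81.7 -57.9]
blue 27 [ 0.4459 -0.1093] local mm [-78.8  63.4]
```

```bash
python3 - <<'E'
from h import *
s=bot.read_state(); M=R.from_rotvec(s["tcp_rot"]).as_matrix(); print(M.round(4))
print("tool x yaw",np.degrees(np.arctan2(M[1,0],M[0,0])))
c=dict(np.load("top0.npz")); t=np.array([.5205,-.0435]); th=np.radians(80.0)
def w(p): p=np.atleast_2d(p)/1e3; return t+p@np.array([[np.cos(th),np.sin(th)],[-np.sin(th),np.cos(th)]])
im=cv2.resize(cv2.cvtColor(c["pixels"],cv2.COLOR_RGB2BGR)[110:270,240:420],None,fx=4,fy=4,interpolation=cv2.INTER_CUBIC)
def dr(p,z,col):
    P=np.c_[w(p),np.full(len(p),z)]; uv=((proj(c,P)-(240,110))*4+1.5)
    cv2.polylines(im,[uv.astype(int)],False,col,1)
a=np.radians(np.linspace(0,53.13,20))
C=[[-165,-60],[-60,-60]]+[[-60+75*np.sin(x),-60+75*(1-np.cos(x))] for x in a]+[[60-75*np.sin(x),-75*(1-np.cos(x))] for x in a[::-1]]+[[174,0]]
C=np.array(C,float); dr(C,.006,(0,0,255)); dr(C*[1,-1],.006,(255,0,0))
dr(np.array([[185,100],[-185,100],[-185,-100],[185,-100],[185,100]]),.006,(0,255,0)); dr(np.array([[174,35],[174,-35]]),.024,(0,255,255))
for q in ([-77,-60],[-77,60]): dr(np.array([[q[0]+24*np.cos(x),q[1]+24*np.sin(x)] for x in np.linspace(0,6.3,40)]),.042,(255,0,255))
cv2.imwrite("pics/ov.png",im[:600])
E
```

```text
[[-9.625e-01  2.713e-01 -7.000e-04]
 [ 2.714e-01  9.625e-01 -2.000e-03]
 [ 1.000e-04 -2.100e-03 -1.000e+00]]
tool x yaw 164.25537245967203
```

View pics/ov.png

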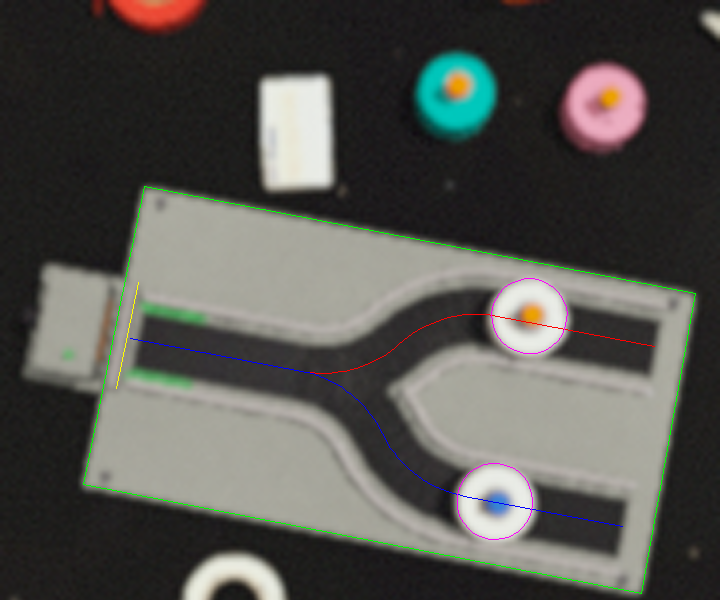

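The overlay agrees with the picture within about 1 mm: the lanes, stop and pucks all line up. Now I work out the approach numbers, with the tool's x axis along the direction of travel.

```bash
cat >> h.py <<'E'
T0=np.array([.5205,-.0435]); TH=np.radians(80.0)
Rt=np.array([[np.cos(TH),-np.sin(TH)],[np.sin(TH),np.cos(TH)]])
def w(p): return T0+np.asarray(p,float)/1e3@Rt.T
def loc(P): return (np.asarray(P)[:2]-T0)@Rt*1e3
def now():
    s=bot.read_state(); M=R.from_rotvec(s["tcp_rot"]).as_matrix()
    yaw=np.degrees(np.arctan2(M[1,0],M[0,0])); return s,M,yaw
def shift(p,z,tang,cmd=None,yawc=None):
    """track-local target mm, z m, tangent deg in track frame -> tool shift mm, turn deg"""
    s,M,yaw=now(); pos=s["tool_pos"] if cmd is None else cmd
    if yawc is not None:
        y=np.radians(yawc); M=np.array([[np.cos(y),np.sin(y),0],[np.sin(y),-np.cos(y),0],[0,0,-1.]]); yaw=yawc
    d=np.r_[w(p),z]-pos
    return (M.T@d*1e3).round(1), round(yaw-(np.degrees(TH)+tang),1)
E
python3 - <<'E'
from h import *
print(w([-132,-60]),shift([-132,-60],.13,0,np.array([.183,.65,.231]),164.25))
E
```

```text
[ 0.55666691 -0.18391351] (array([-586. , -701.2,  101. ]), np.float64(84.2))
```

Request:
move_arm --pt "-6 -7 0 1 60" --pt "-18 -21 0 3 20" --pt "-35 -42 0 5 0" --pt "-59 -70 0 8 0" --pt "-85 -102 0 12 0" --pt "-111 -133 0 16 0" --pt "-138 -165 0 20 0" --pt "-164 -196 0 24 0" --pt "-190 -228 0 27 0" --pt "-217 -259 0 31 0" --pt "-243 -291 0 35 0" --pt "-270 -322 0 39 0" --pt "-296 -354 0 43 0" --pt "-322 -385 0 46 0" --pt "-349 -417 0 50 0" --pt "-375 -448 0 54 0" --pt "-401 -480 0 58 0" --pt "-425 -508 0 61 0" --pt "-440 -526 0 63 0" --pt "-447 -535 0 64 0" --newtons 20

```text
time: 2.1
tool_pos: [0.4682, 0.0113, 0.2311]
tcp_rot: [2.019, 2.407, -0.001]
wrist_force: [-0.3, -0.8, 0.7]
width: 0.003
```

```bash
python3 - <<'E'
from h import *
s,M,y=now(); print(y,s["tool_pos"],s["q"].round(3)); 
print(shift([-132,-60],.10,0), shift([-132,-60],.028,0))
E
```

```text
100.01706234476782 [0.46824433 0.01126431 0.23107884] [-2.900e-02 -1.350e-01  2.027e+00 -1.000e-03  1.249e+00 -2.030e-01]
(array([-207.5,   53.2,  131.2]), np.float64(20.0)) (array([-207.5,   53.2,  203.2]), np.float64(20.0))
```

Request:
move_arm --pt "-8 2 0 1 0" --pt "-25 6 0 3 0" --pt "-50 13 0 5 0" --pt "-80 20 0 8 0" --pt "-110 28 0 11 0" --pt "-140 36 0 14 0" --pt "-168 43 4 17 0" --pt "-190 49 15 19 0" --pt "-203 52 35 20 0" --pt "-207.5 53 60 20 0" --pt "-207.5 53 90 20 0" --pt "-207.5 53 115 20 0" --pt "-207.5 53 131 20 0" --pt "-207.5 53 131 20 0"

```text
time: 3.5
tool_pos: [0.5551, -0.1796, 0.0973]
tcp_rot: [-2.397, -2.022, 0.004]
wrist_force: [-0.2, -0.1, 0.8]
width: 0.002
```

```bash
python3 - <<'E'
from h import *
s,M,y=now(); print(y,s["tool_pos"],loc(s["tool_pos"]),s["wrist_force"])
print(shift([-132,-60],.028,0))
for n in("top","side"):
    c=cam(n); im=cv2.cvtColor(c["pixels"],cv2.COLOR_RGB2BGR)
    u0,v0,u1,v1=(250,120,430,270) if n=="top" else (230,120,430,270)
    cv2.imwrite(f"pics/{n}1.png",cv2.resize(im[v0:v1,u0:u1],None,fx=4,fy=4,interpolation=cv2.INTER_CUBIC))
E
```

```text
80.30398441808205 [ 0.55506119 -0.17964785  0.09734342] [-128.07796654  -57.67795236] [-0.22946877 -0.07890345  0.82108496]
(array([-4. ,  2.7, 69.3]), np.float64(0.3))
```

View pics/side1.png

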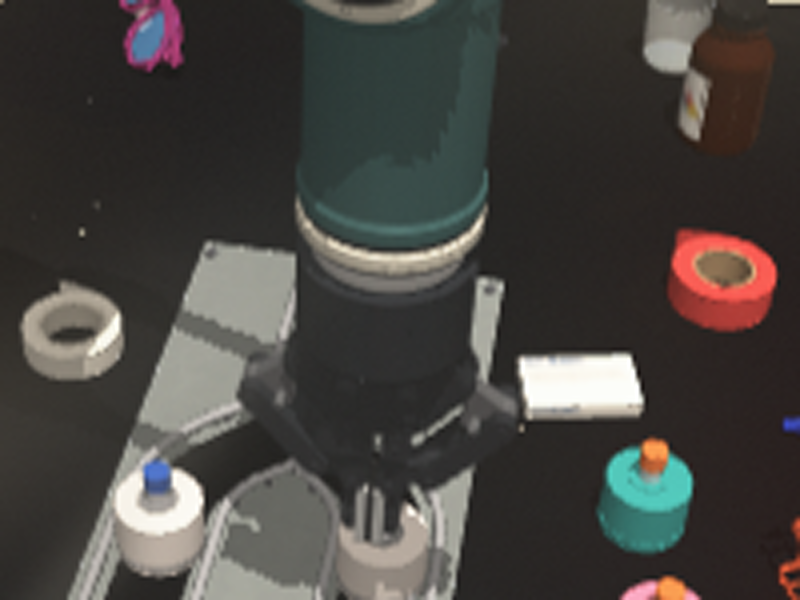

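View pics/top1.png

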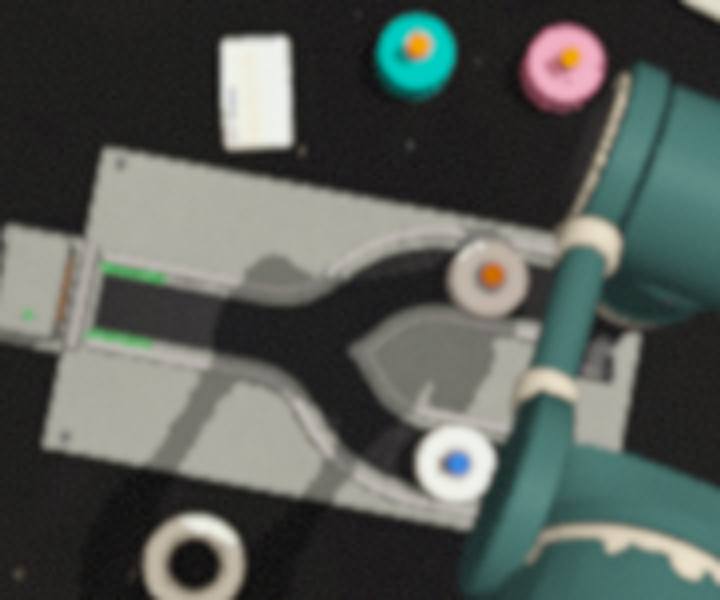

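The side view shows the shut fingers just behind the orange puck at crop (375,510), and the top view shows the puck untouched at (488,277). Next I descend behind it.

Request:
move_arm --pt "-1 1 10 0 0" --pt "-3 2 25 0 0" --pt "-4 2 40 0 0" --pt "-4 2 54 0 0" --pt "-4 2 64 0 0" --pt "-4 2 69 0 0" --pt "-4 2 69 0 0" --pt "-4 2 69 0 0"

```text
time: 4.4
tool_pos: [0.5589, -0.1857, 0.0314]
tcp_rot: [2.402, 2.025, 0.0]
wrist_force: [0.4, -0.0, 0.0]
width: -0.002
```

```bash
python3 - <<'E'
from h import *
s,M,y=now(); print(s["time"],y,s["tool_pos"],loc(s["tool_pos"]),s["wrist_force"],s["joint_vel"].round(3))
c=cam("side"); im=cv2.cvtColor(c["pixels"],cv2.COLOR_RGB2BGR)
cv2.imwrite(f"pics/side2.png",cv2.resize(im[180:330,230:430],None,fx=4,fy=4,interpolation=cv2.INTER_CUBIC))
E
```

```text
4.4 80.25650883652226 [ 0.5588824  -0.18568774  0.03142979] [-133.36255848  -62.48992434] [ 0.42340047 -0.00086937  0.04808875] [-0.    -0.011 -0.007 -0.001  0.002 -0.002]
```

View pics/side2.png

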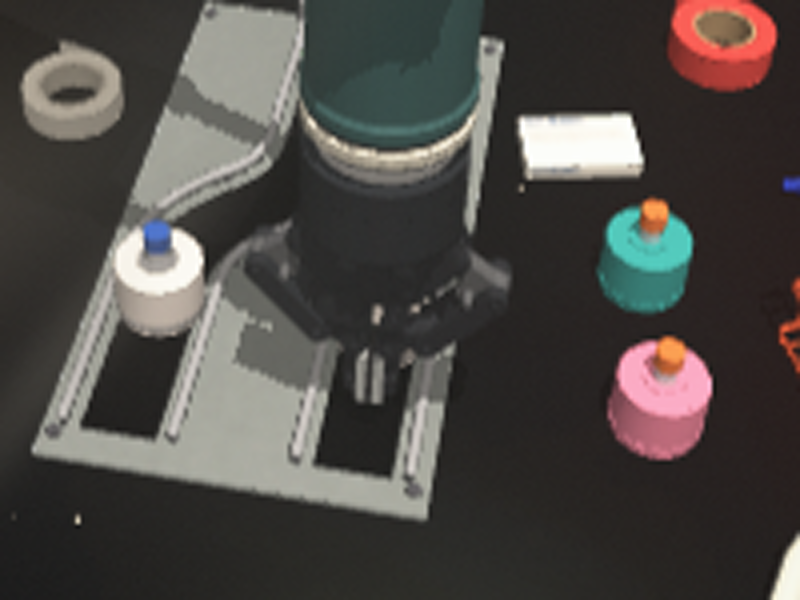

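Request:
move_arm --pt "2 -1 3 0 0" --pt "4 -2 6 0 0" --pt "4 -2 6 0 0" --pt "4 -2 6 0 0" --pt "4 -2 6 0 0"

```text
time: 4.95
tool_pos: [0.5574, -0.1813, 0.0254]
tcp_rot: [2.402, 2.025, 0.0]
wrist_force: [0.4, -0.7, -0.0]
width: 0.0
```

```bash
python3 - <<'E'
from h import *
s,M,y=now(); print(s["time"],y,s["tool_pos"],loc(s["tool_pos"]),s["wrist_force"],s["joint_vel"].round(3))
E
```

```text
4.95 80.25909249415675 [ 0.55743228 -0.18130107  0.02542196] [-129.29434087  -60.30009918] [ 0.36209437 -0.70333756 -0.03647615] [-0.001 -0.001 -0.002 -0.001  0.001 -0.002]
```

```bash
cat > plan.py <<'E'
from h import *
import json,sys
R0=75; A=np.radians(53.13); L=R0*A
def lane(s): # s=0 at bend start (-60,-60) -> pos, tangent deg
    if s<0: return np.array([-60+s,-60.]),0.
    if s<L: a=s/R0; return np.array([-60+R0*np.sin(a),-60+R0*(1-np.cos(a))]),np.degrees(a)
    if s<2*L: a=(2*L-s)/R0; return np.array([60-R0*np.sin(a),-R0*(1-np.cos(a))]),np.degrees(a)
    return np.array([60+s-2*L,0.]),0.
def tcp(s,d=35.):
    p,a=lane(s)
    b=np.interp(s,[L-20,L+15,2*L-5,2*L+25],[0,8,8,0])
    a=a-b; n=np.array([np.cos(np.radians(a)),np.sin(np.radians(a))])
    return p-d*n,a
def gen(s0,s1,n,z=.025,d=35.):
    cmd=json.load(open("cmd.json")); y=np.radians(cmd["yaw"])
    M=np.array([[np.cos(y),np.sin(y),0],[np.sin(y),-np.cos(y),0],[0,0,-1.]])
    x=np.linspace(0,1,n+1)[1:]; x=np.interp(x,[0,.1,.9,1],[0,.06,.94,1])
    rows=[]
    for f in x:
        p,a=tcp(s0+(s1-s0)*f,d); v=M.T@(np.r_[w(p),z]-cmd["pos"])*1e3
        v=np.round(v*2)/2; rows.append([*[float(q) for q in v],float(round(cmd["yaw"]-80-a)),0])
    print(json.dumps(rows))
    v=np.array(rows[-1]); new={"pos":(np.array(cmd["pos"])+M@v[:3]/1e3).tolist(),"yaw":cmd["yaw"]-v[3],"s":s1}
    json.dump(new,open("next.json","w")); 
def report():
    s,M,y=now(); l=loc(s["tool_pos"]); f=s["wrist_force"]
    print("t",s["time"],"loc",l.round(1),"z",s["tool_pos"][2].round(4),"yaw-80",round(y-80,1),"F track",(f[:2]@Rt).round(2),f[2].round(2))
    if "--n" in sys.argv: pass
def puck(n,show=None):
    c=cam(n); im=c["pixels"].astype(int); W=cloud(c)
    mm=(im[...,0]>150)&(im[...,1]<.75*im[...,0])&(im[...,2]<.5*im[...,0])&(W[...,2]>.05)&(W[...,2]<.07)&(W[...,0]<.64)&(abs(W[...,1])<.25)
    v,u=np.nonzero(mm)
    print(n,"cap px",len(u),"local",loc(ray(c,[[u.mean(),v.mean()]],.064 if n=="top" else .06)[0]).round(1) if len(u) else None)
    b=(180,330,230,430) if n=="side" else (120,270,250,430)
    if show: cv2.imwrite(f"pics/{show}.png",cv2.resize(cv2.cvtColor(c["pixels"],cv2.COLOR_RGB2BGR)[b[0]:b[1],b[2]:b[3]],None,fx=4,fy=4,interpolation=cv2.INTER_CUBIC))
E
python3 - <<'E'
from plan import *
json.dump({"pos":[.55743,-.1813,.0254],"yaw":80.26,"s":-34.3},open("cmd.json","w"))
print(tcp(-34.3),lane(-17))
gen(-34.3,-8,14)
E
```

```text
(array([-129.3,  -60. ]), np.float64(0.0)) (array([-77., -60.]), 0.0)
[[1.0, -0.5, 0.5, 0.0, 0], [3.0, -0.5, 0.5, 0.0, 0], [5.0, -0.5, 0.5, 0.0, 0], [7.0, -0.5, 0.5, 0.0, 0], [9.0, -0.5, 0.5, 0.0, 0], [11.0, -0.0, 0.5, 0.0, 0], [13.0, -0.0, 0.5, 0.0, 0], [15.0, -0.0, 0.5, 0.0, 0], [17.5, -0.0, 0.5, 0.0, 0], [19.5, -0.0, 0.5, 0.0, 0], [21.5, -0.0, 0.5, 0.0, 0], [23.5, -0.0, 0.5, 0.0, 0], [25.0, -0.0, 0.5, 0.0, 0], [26.5, -0.0, 0.5, 0.0, 0]]
```

Request:
move_arm --pt "1 -0.5 0.5 0 0" --pt "3 -0.5 0.5 0 0" --pt "5 -0.5 0.5 0 0" --pt "7 -0.5 0.5 0 0" --pt "9 -0.5 0.5 0 0" --pt "11 0 0.5 0 0" --pt "13 0 0.5 0 0" --pt "15 0 0.5 0 0" --pt "17.5 0 0.5 0 0" --pt "19.5 0 0.5 0 0" --pt "21.5 0 0.5 0 0" --pt "23.5 0 0.5 0 0" --pt "25 0 0.5 0 0" --pt "26.5 0 0.5 0 0"

```text
time: 6.35
tool_pos: [0.5618, -0.1551, 0.0248]
tcp_rot: [2.402, 2.025, -0.0]
wrist_force: [-0.2, -1.0, 0.4]
width: -0.001
```

```bash
mv next.json cmd.json; python3 - <<'E'
from plan import *
report(); puck("top","top3"); puck("side","side3")
E
```

```text
t 6.35 loc [-102.7  -60.1] z 0.0248 yaw-80 0.3 F track [-1.04 -0.01] 0.42
top cap px 14 local [-65.  -57.5]
side cap px 0 local None
```

View pics/top3.png

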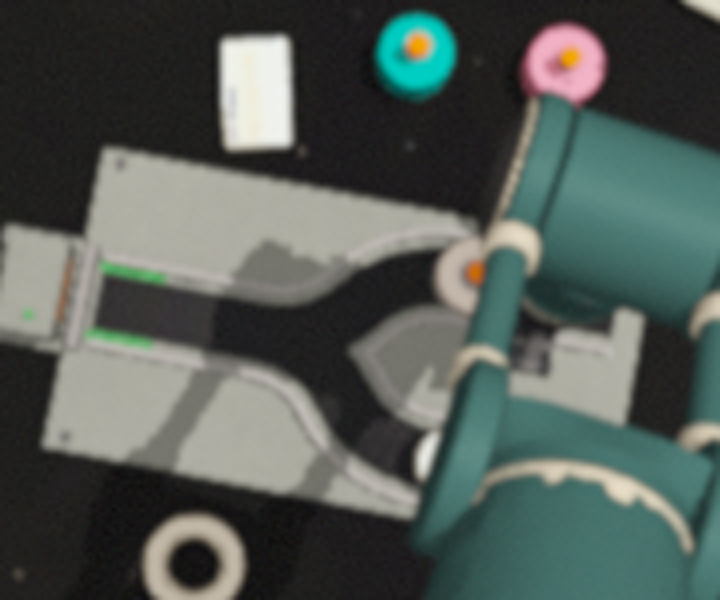

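The puck's leading part is visible at top (455,272), about 9 mm further along, with the tips in contact behind it. On to the first bend.

```bash
python3 - <<'E'
from plan import *
gen(-8,45,20)
E
```

```text
[[1.5, -0.0, -0.0, 0.0, 0], [3.0, -0.0, -0.0, 0.0, 0], [6.0, -0.0, -0.0, 0.0, 0], [9.0, 0.5, -0.0, -1.0, 0], [12.0, 1.5, -0.0, -3.0, 0], [15.0, 3.0, -0.0, -5.0, 0], [18.0, 4.0, -0.0, -7.0, 0], [21.0, 4.5, -0.0, -9.0, 0], [24.0, 5.5, -0.0, -12.0, 0], [27.0, 6.0, -0.0, -14.0, 0], [30.5, 7.0, -0.0, -16.0, 0], [33.5, 7.0, -0.0, -18.0, 0], [36.5, 7.5, -0.0, -21.0, 0], [40.0, 7.5, -0.0, -23.0, 0], [43.0, 8.0, -0.0, -25.0, 0], [46.5, 7.5, -0.0, -27.0, 0], [49.5, 7.5, -0.0, -29.0, 0], [52.5, 7.0, -0.0, -32.0, 0], [54.5, 7.0, -0.0, -33.0, 0], [56.0, 6.5, -0.0, -34.0, 0]]
```

Request:
move_arm --pt "1.5 0 0 0 0" --pt "3 0 0 0 0" --pt "6 0 0 0 0" --pt "9 0.5 0 -1 0" --pt "12 1.5 0 -3 0" --pt "15 3 0 -5 0" --pt "18 4 0 -7 0" --pt "21 4.5 0 -9 0" --pt "24 5.5 0 -12 0" --pt "27 6 0 -14 0" --pt "30.5 7 0 -16 0" --pt "33.5 7 0 -18 0" --pt "36.5 7.5 0 -21 0" --pt "40 7.5 0 -23 0" --pt "43 8 0 -25 0" --pt "46.5 7.5 0 -27 0" --pt "49.5 7.5 0 -29 0" --pt "52.5 7 0 -32 0" --pt "54.5 7 0 -33 0" --pt "56 6.5 0 -34 0"

```text
time: 8.45
tool_pos: [0.5778, -0.1009, 0.0248]
tcp_rot: [1.704, 2.639, 0.0]
wrist_force: [-0.1, -0.4, 0.8]
width: 0.002
```

```bash
mv next.json cmd.json; python3 - <<'E'
from plan import *
report(); print(json.load(open("cmd.json")),"expect tcp",tcp(45),"puck",lane(45)); puck("top","top4"); puck("side","side4")
gen(45,97,20)
E
```

```text
t 8.45 loc [-46.6 -66.4] z 0.0248 yaw-80 34.3 F track [-0.42  0.06] 0.75
{'pos': [0.577793449273535, -0.10108884158869061, 0.0249], 'yaw': 114.26, 's': 45} expect tcp (array([-46.53856102, -66.66265769]), np.float64(34.37746770784939)) puck (array([-17.6518145 , -46.90017112]), np.float64(34.37746770784939))
top cap px 0 local None
side cap px 0 local None
[[1.5, 1.0, -0.0, -1.0, 0], [3.0, 1.5, -0.0, -3.0, 0], [6.0, 2.5, -0.0, -4.0, 0], [9.0, 3.5, -0.0, -6.0, 0], [12.0, 4.0, -0.0, -7.0, 0], [15.0, 4.5, -0.0, -9.0, 0], [18.0, 4.5, -0.0, -10.0, 0], [21.0, 5.0, -0.0, -12.0, 0], [24.0, 5.0, -0.0, -14.0, 0], [26.5, 3.5, -0.0, -13.0, 0], [29.0, 1.0, -0.0, -10.0, 0], [31.5, -1.5, -0.0, -7.0, 0], [34.0, -3.5, -0.0, -4.0, 0], [36.5, -6.0, -0.0, -2.0, 0], [39.5, -8.0, -0.0, 1.0, 0], [42.5, -9.5, -0.0, 3.0, 0], [45.5, -11.0, -0.0, 6.0, 0], [48.5, -12.5, -0.0, 8.0, 0], [50.0, -13.0, -0.0, 9.0, 0], [51.5, -14.0, -0.0, 10.0, 0]]
```

View pics/top4.png

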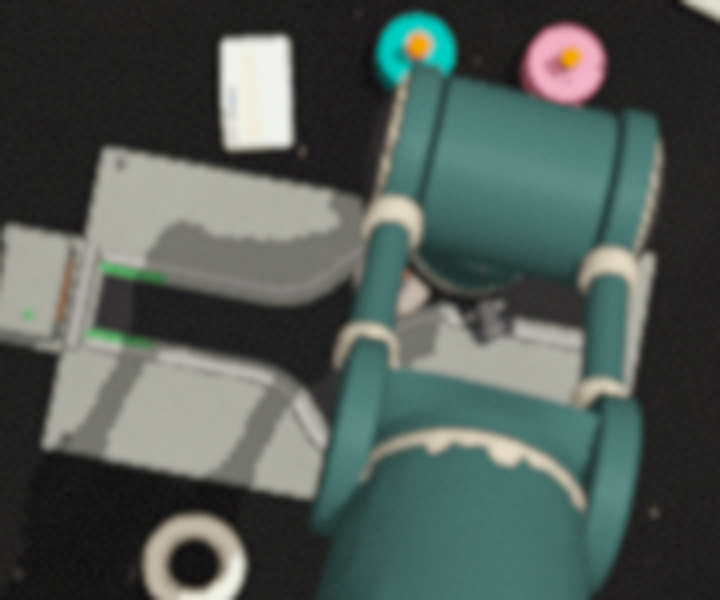

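View pics/side4.png

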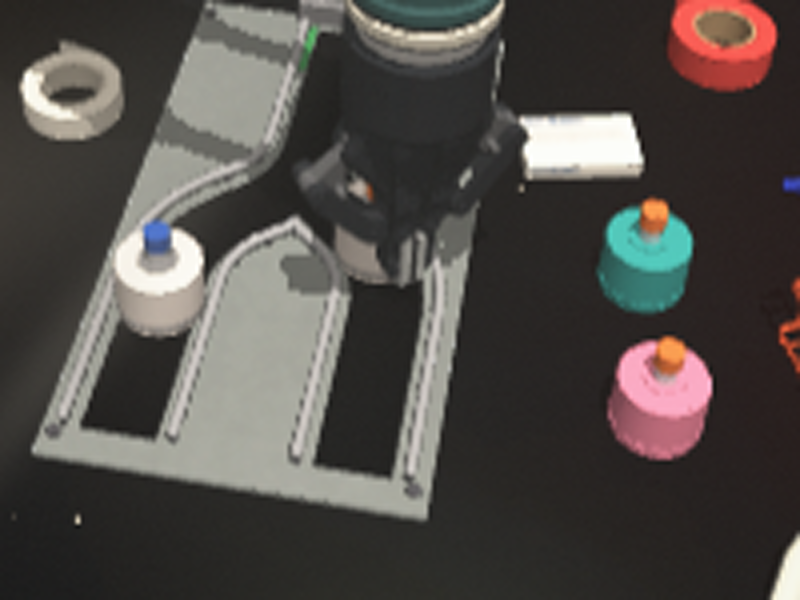

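The side view shows the puck in the bend at crop (365,255), with the fingertips at (410,255) against its back. The blue puck hasn't moved. Next is the second arc.

Request:
move_arm --pt "1.5 1 0 -1 0" --pt "3 1.5 0 -3 0" --pt "6 2.5 0 -4 0" --pt "9 3.5 0 -6 0" --pt "12 4 0 -7 0" --pt "15 4.5 0 -9 0" --pt "18 4.5 0 -10 0" --pt "21 5 0 -12 0" --pt "24 5 0 -14 0" --pt "26.5 3.5 0 -13 0" --pt "29 1 0 -10 0" --pt "31.5 -1.5 0 -7 0" --pt "34 -3.5 0 -4 0" --pt "36.5 -6 0 -2 0" --pt "39.5 -8 0 1 0" --pt "42.5 -9.5 0 3 0" --pt "45.5 -11 0 6 0" --pt "48.5 -12.5 0 8 0" --pt "50 -13 0 9 0" --pt "51.5 -14 0 10 0"

```text
time: 10.55
tool_pos: [0.5437, -0.0597, 0.0248]
tcp_rot: [1.93, 2.479, 0.0]
wrist_force: [-0.3, -0.6, -0.2]
width: 0.003
```

```bash
mv next.json cmd.json; python3 - <<'E'
from plan import *
report(); print(json.load(open("cmd.json")),"expect tcp",tcp(97),"puck",lane(97)); puck("top","top5"); puck("side","side5")
gen(97,145,20)
E
```

```text
t 10.55 loc [-12.  -25.6] z 0.0248 yaw-80 24.2 F track [-0.69  0.16] -0.2
{'pos': [0.5438695685223855, -0.05988908048766253, 0.0249], 'yaw': 104.26, 's': 97} expect tcp (array([-11.85343598, -25.82945477]), np.float64(24.157458496413533)) puck (array([ 20.08141201, -11.50585592]), np.float64(32.15745849641353))
top cap px 2 local [18.3 -5.2]
side cap px 0 local None
[[1.5, -1.0, -0.0, 1.0, 0], [3.0, -1.5, -0.0, 2.0, 0], [6.0, -3.0, -0.0, 4.0, 0], [8.5, -4.5, -0.0, 6.0, 0], [11.5, -5.5, -0.0, 8.0, 0], [14.0, -7.0, -0.0, 10.0, 0], [17.0, -8.0, -0.0, 12.0, 0], [20.0, -9.0, -0.0, 14.0, 0], [23.0, -9.5, -0.0, 16.0, 0], [26.0, -10.5, -0.0, 18.0, 0], [29.0, -11.0, -0.0, 20.0, 0], [32.0, -11.5, -0.0, 22.0, 0], [35.0, -12.0, -0.0, 24.0, 0], [38.0, -12.5, -0.0, 27.0, 0], [41.0, -12.5, -0.0, 28.0, 0], [44.0, -12.5, -0.0, 30.0, 0], [46.5, -11.5, -0.0, 31.0, 0], [49.0, -10.5, -0.0, 30.0, 0], [50.0, -9.5, -0.0, 30.0, 0], [51.0, -8.5, -0.0, 29.0, 0]]
```

View pics/side5.png

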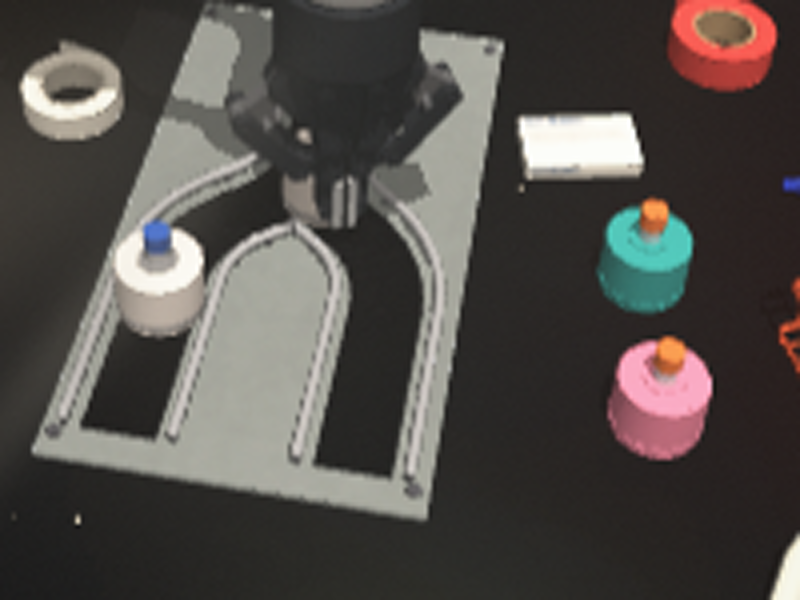

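View pics/top5.png

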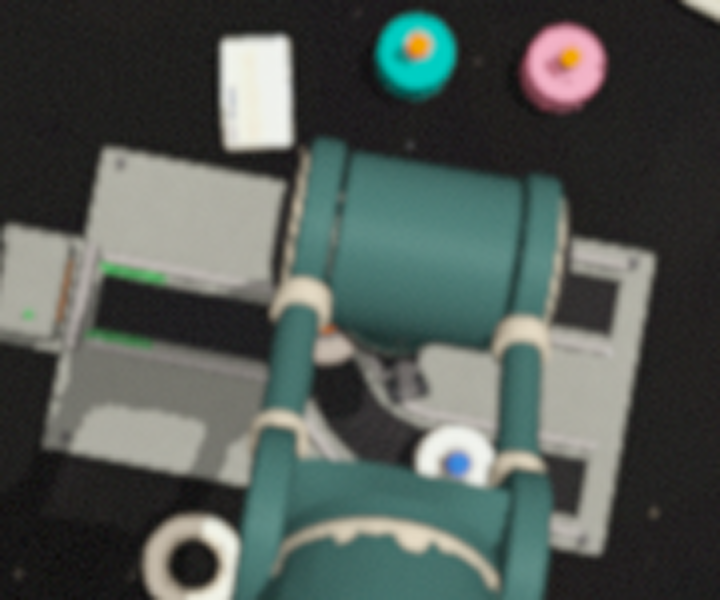

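```bash
cat >> plan.py <<'E'
def overlay(n,ps,name,zs=(.008,.042)):
    c=cam(n); b=(180,330,230,430) if n=="side" else (120,270,250,430)
    im=cv2.resize(cv2.cvtColor(c["pixels"],cv2.COLOR_RGB2BGR)[b[0]:b[1],b[2]:b[3]],None,fx=4,fy=4,interpolation=cv2.INTER_CUBIC)
    x=np.linspace(0,6.3,50)
    for p,col in zip(ps,[(0,0,255),(0,255,255),(255,0,255)]):
        for z in zs:
            q=np.array(p)+24*np.c_[np.cos(x),np.sin(x)]; uv=(proj(c,np.c_[w(q),np.full(50,z)])-(b[2],b[0]))*4+1.5
            cv2.polylines(im,[uv.astype(int)],False,col,1)
    cv2.imwrite(f"pics/{name}.png",im)
E
python3 - <<'E'
from plan import *
overlay("side",[(20,-11.5),(18.3,-5.2)],"ov5"); overlay("top",[(20,-11.5),(18.3,-5.2)],"ov5t")
E
```

View pics/ov5.png

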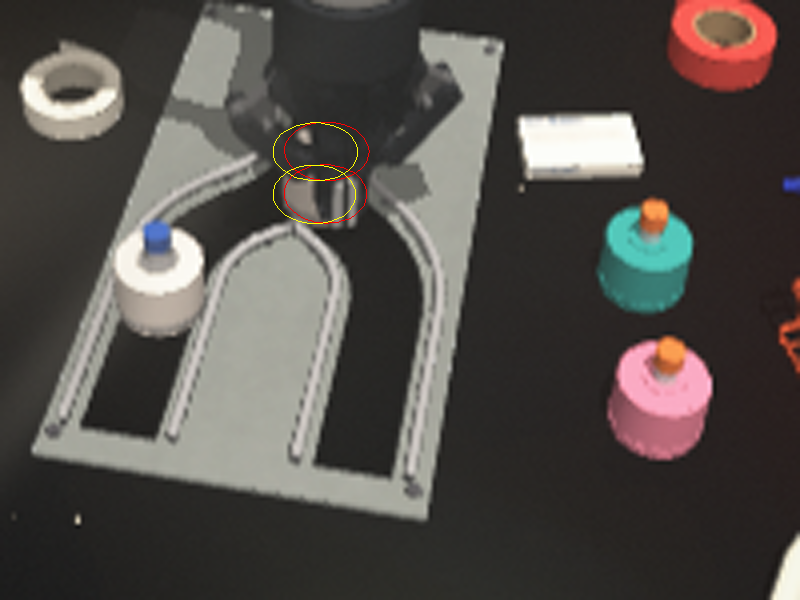

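View pics/ov5t.png

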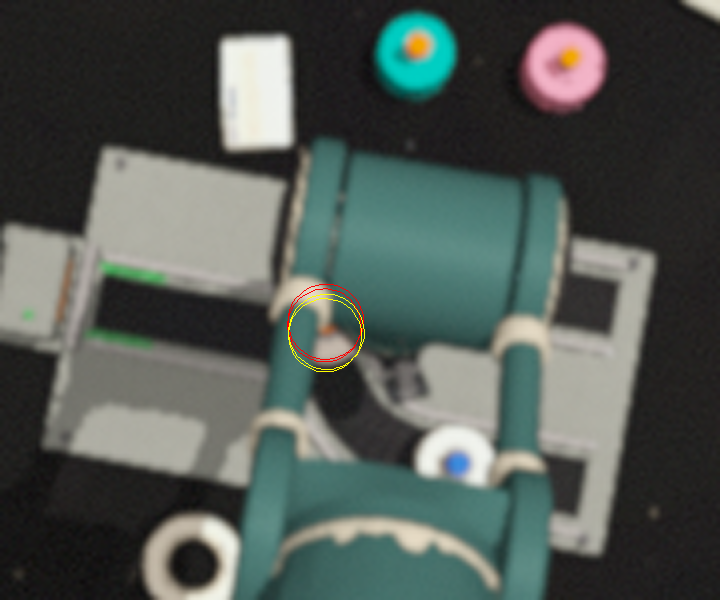

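The visible edge of the puck (side crop x≈284) matches the expected lane-centre circle, drawn in red. It is tracking the lane, so I continue through the junction.

Request:
move_arm --pt "1.5 -1 0 1 0" --pt "3 -1.5 0 2 0" --pt "6 -3 0 4 0" --pt "8.5 -4.5 0 6 0" --pt "11.5 -5.5 0 8 0" --pt "14 -7 0 10 0" --pt "17 -8 0 12 0" --pt "20 -9 0 14 0" --pt "23 -9.5 0 16 0" --pt "26 -10.5 0 18 0" --pt "29 -11 0 20 0" --pt "32 -11.5 0 22 0" --pt "35 -12 0 24 0" --pt "38 -12.5 0 27 0" --pt "41 -12.5 0 28 0" --pt "44 -12.5 0 30 0" --pt "46.5 -11.5 0 31 0" --pt "49 -10.5 0 30 0" --pt "50 -9.5 0 30 0" --pt "51 -8.5 0 29 0"

```text
time: 12.75
tool_pos: [0.523, -0.0124, 0.0248]
tcp_rot: [-2.487, -1.92, 0.0]
wrist_force: [-0.0, -0.3, 0.1]
width: -0.001
```

```bash
mv next.json cmd.json; python3 - <<'E'
from plan import *
report(); print(json.load(open("cmd.json")),"expect tcp",tcp(145),"puck",lane(145)); overlay("side",[lane(145)[0]],"ov6"); overlay("top",[lane(145)[0]],"ov6t")
print("bay s",2*L+90); gen(145,199,20)
E
```

```text
t 12.75 loc [31.   2.9] z 0.0248 yaw-80 -4.7 F track [-0.33 -0.01] 0.1
{'pos': [0.5230690260398883, -0.012554236741920376, 0.0249], 'yaw': 75.26, 's': 145} expect tcp (array([31.04409965,  3.10627292]), np.float64(-5.091737263383493)) puck (array([65.90598526,  0.        ]), 0.0)
bay s 229.0940147376881
[[1.5, -0.0, -0.0, 0.0, 0], [3.5, -0.0, -0.0, -1.0, 0], [6.5, 0.0, -0.0, -1.0, 0], [9.5, 0.5, -0.0, -2.0, 0], [12.5, 0.5, -0.0, -3.0, 0], [15.0, 1.0, -0.0, -4.0, 0], [18.0, 1.0, -0.0, -4.0, 0], [21.0, 1.0, -0.0, -5.0, 0], [24.0, 1.0, -0.0, -5.0, 0], [27.0, 0.5, -0.0, -5.0, 0], [30.0, 0.5, -0.0, -5.0, 0], [33.0, 0.0, -0.0, -5.0, 0], [36.0, -0.0, -0.0, -5.0, 0], [39.0, -0.5, -0.0, -5.0, 0], [42.0, -0.5, -0.0, -5.0, 0], [45.0, -1.0, -0.0, -5.0, 0], [48.0, -1.0, -0.0, -5.0, 0], [51.0, -1.5, -0.0, -5.0, 0], [52.5, -1.5, -0.0, -5.0, 0], [54.0, -1.5, -0.0, -5.0, 0]]
```

View pics/ov6.png

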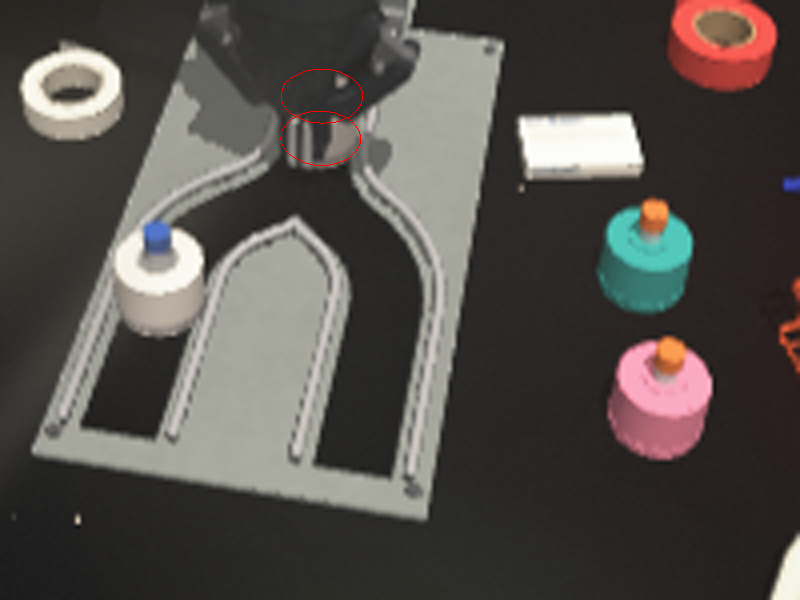

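View pics/ov6t.png

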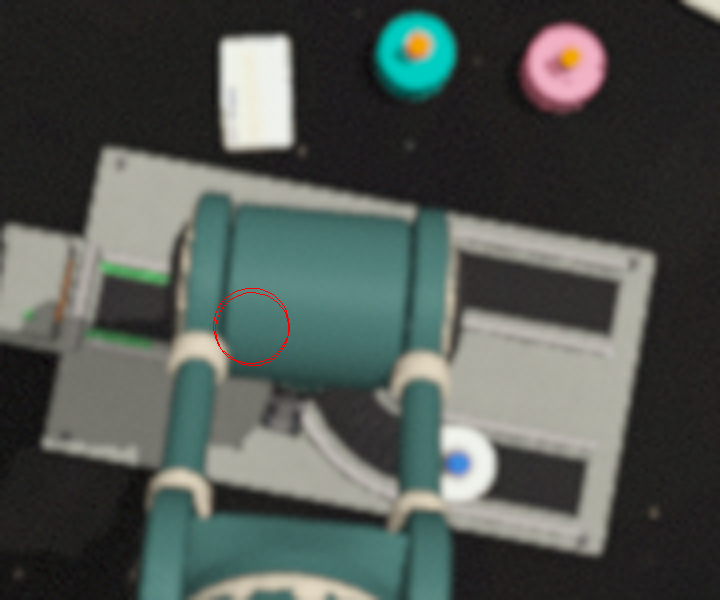

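The puck sits in the mouth of the common lane and matches the drawn circle. The fingers are behind it, and there is no drift. Next I push down the straight lane.

Request:
move_arm --pt "1.5 0 0 0 0" --pt "3.5 0 0 -1 0" --pt "6.5 0 0 -1 0" --pt "9.5 0.5 0 -2 0" --pt "12.5 0.5 0 -3 0" --pt "15 1 0 -4 0" --pt "18 1 0 -4 0" --pt "21 1 0 -5 0" --pt "24 1 0 -5 0" --pt "27 0.5 0 -5 0" --pt "30 0.5 0 -5 0" --pt "33 0 0 -5 0" --pt "36 0 0 -5 0" --pt "39 -0.5 0 -5 0" --pt "42 -0.5 0 -5 0" --pt "45 -1 0 -5 0" --pt "48 -1 0 -5 0" --pt "51 -1.5 0 -5 0" --pt "52.5 -1.5 0 -5 0" --pt "54 -1.5 0 -5 0"

```text
time: 14.85
tool_pos: [0.5353, 0.0402, 0.0248]
tcp_rot: [2.402, 2.025, -0.0]
wrist_force: [-0.2, -0.4, 0.7]
width: 0.003
```

```bash
mv next.json cmd.json; python3 - <<'E'
from plan import *
report(); print("expect tcp",tcp(199),"puck",lane(199)); overlay("side",[lane(199)[0]],"ov7")
gen(199,226,14)
E
```

```text
t 14.85 loc [85. -0.] z 0.0248 yaw-80 0.3 F track [-0.39  0.14] 0.66
expect tcp (array([84.90598526,  0.        ]), np.float64(0.0)) puck (array([119.90598526,   0.        ]), 0.0)
[[1.0, -0.0, -0.0, 0.0, 0], [3.0, -0.0, -0.0, 0.0, 0], [5.0, -0.0, -0.0, 0.0, 0], [7.0, -0.0, -0.0, 0.0, 0], [9.5, -0.0, -0.0, 0.0, 0], [11.5, -0.0, -0.0, 0.0, 0], [13.5, -0.0, -0.0, 0.0, 0], [15.5, -0.0, -0.0, 0.0, 0], [18.0, -0.0, -0.0, 0.0, 0], [20.0, -0.0, -0.0, 0.0, 0], [22.0, -0.0, -0.0, 0.0, 0], [24.0, -0.0, -0.0, 0.0, 0], [26.0, -0.0, -0.0, 0.0, 0], [27.0, -0.0, -0.0, 0.0, 0]]
```

View pics/ov7.png

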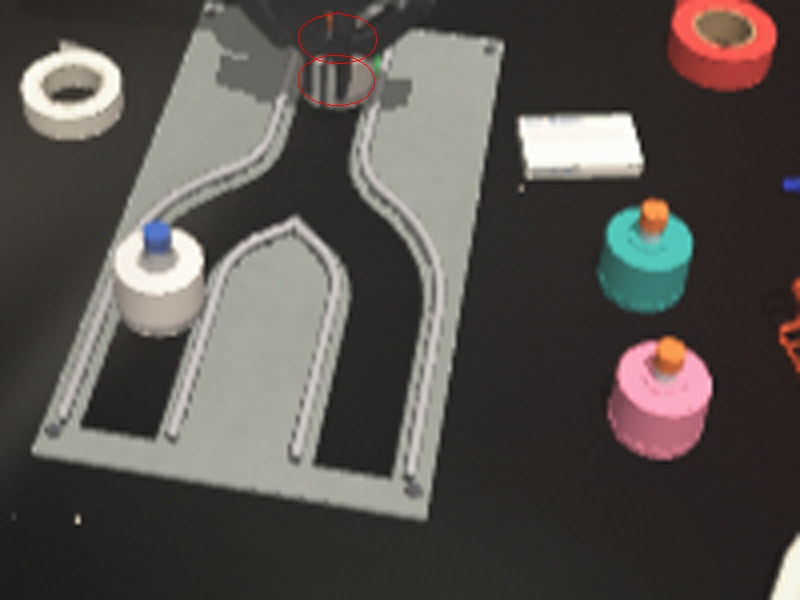

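Request:
move_arm --pt "1 0 0 0 0" --pt "3 0 0 0 0" --pt "5 0 0 0 0" --pt "7 0 0 0 0" --pt "9.5 0 0 0 0" --pt "11.5 0 0 0 0" --pt "13.5 0 0 0 0" --pt "15.5 0 0 0 0" --pt "18 0 0 0 0" --pt "20 0 0 0 0" --pt "22 0 0 0 0" --pt "24 0 0 0 0" --pt "25.5 0 0 0 0" --pt "26 0 0 0 0" --pt "26 0 0 0 0"

```text
time: 16.4
tool_pos: [0.5397, 0.0658, 0.0248]
tcp_rot: [-2.402, -2.025, -0.0]
wrist_force: [0.6, -0.3, -0.1]
width: -0.001
```

```bash
python3 - <<'E'
from plan import *
report()
E
```

```text
t 16.4 loc [1.11e+02 1.00e-01] z 0.0248 yaw-80 0.3 F track [-0.22 -0.6 ] -0.07
```

Now I creep in, watching for contact with the stop.

Request:
move_arm --pt "0.5 0 0 0 0" --pt "1 0 0 0 0" --pt "1.5 0 0 0 0" --pt "2 0 0 0 0" --pt "2.5 0 0 0 0" --pt "3 0 0 0 0" --pt "3 0 0 0 0"

```text
time: 17.1
tool_pos: [0.5402, 0.0687, 0.0247]
tcp_rot: [-2.402, -2.025, -0.0]
wrist_force: [-0.2, -0.2, 0.3]
width: -0.005
```

Request:
move_arm --pt "0.5 0 0 0 0" --pt "1 0 0 0 0" --pt "1 0 0 0 0"

```text
time: 17.4
tool_pos: [0.5403, 0.0697, 0.0248]
tcp_rot: [-2.402, -2.025, -0.0]
wrist_force: [-0.0, -0.6, -0.2]
width: -0.002
```

Request:
move_arm --pt "0.5 0 0 0 0" --pt "0.5 0 0 0 0"

```text
time: 17.6
tool_pos: [0.5404, 0.0702, 0.0248]
tcp_rot: [-2.402, -2.025, -0.0]
wrist_force: [-0.4, -0.5, 0.1]
width: 0.003
```

```bash
python3 - <<'E'
from plan import *
report(); overlay("side",[(150,0)],"ov8"); overlay("top",[(150,0)],"ov8t")
c=cam("side"); cv2.imwrite("pics/s8.png",cv2.resize(cv2.cvtColor(c["pixels"],cv2.COLOR_RGB2BGR)[140:230,260:380],None,fx=6,fy=6,interpolation=cv2.INTER_CUBIC))
E
```

```text
t 17.6 loc [1.154e+02 1.000e-01] z 0.0248 yaw-80 0.3 F track [-0.58  0.27] 0.11
```

View pics/s8.png

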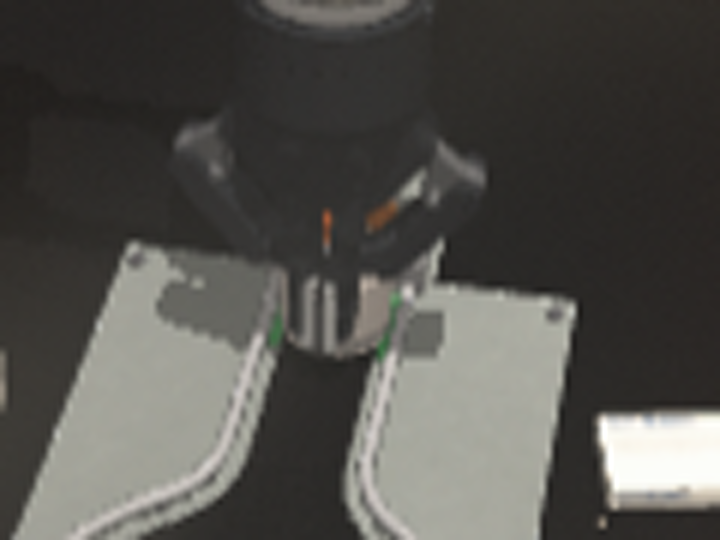

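View pics/ov8t.png

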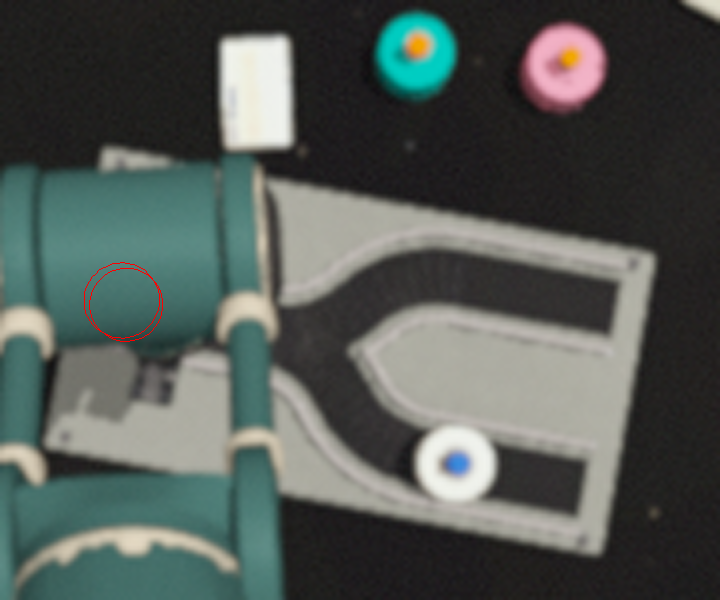

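No stop force yet. I keep creeping in small steps.

Request:
move_arm --pt "0.5 0 0 0 0" --pt "0.5 0 0 0 0"

```text
time: 17.95
tool_pos: [0.5405, 0.0705, 0.0248]
tcp_rot: [2.402, 2.025, -0.0]
wrist_force: [-0.4, -1.7, -0.2]
width: -0.001
```

Request:
move_arm --pt "0.5 0 0 0 0" --pt "0.5 0 0 0 0"

```text
time: 18.15
tool_pos: [0.5405, 0.0706, 0.0248]
tcp_rot: [2.401, 2.025, -0.001]
wrist_force: [-0.4, -3.7, 1.1]
width: -0.001
```

Request:
move_arm --pt "0.5 0 0 0 0" --pt "0.5 0 0 0 0"

```text
time: 18.35
tool_pos: [0.5405, 0.0707, 0.0248]
tcp_rot: [2.401, 2.025, -0.002]
wrist_force: [-2.2, -6.5, 1.0]
width: -0.0
```

The force rose to 6.5 N and the tip stalled at 0.0707, so the puck is against the stop. I draw straight back, then lift and move away.

Request:
move_arm --pt "-0.5 0 0 0 0" --pt "-1 0 0 0 0" --pt "-2 0 0 0 0" --pt "-4 0 0 0 0" --pt "-8 0 0 0 0" --pt "-15 0 0 0 0" --pt "-24 0 0 0 0" --pt "-34 0 -2 0 0" --pt "-42 0 -10 0 0" --pt "-46 0 -25 0 0" --pt "-48 0 -50 0 0" --pt "-48 0 -80 0 0" --pt "-50 0 -110 0 0" --pt "-60 0 -140 0 0" --pt "-80 0 -165 0 0" --pt "-110 0 -180 0 0" --pt "-145 0 -185 0 0" --pt "-175 0 -185 0 0" --pt "-195 0 -185 0 0" --pt "-200 0 -185 0 0"

```text
time: 20.35
tool_pos: [0.5067, -0.1277, 0.2116]
tcp_rot: [2.403, 2.02, 0.001]
wrist_force: [-0.2, 0.9, 1.2]
width: -0.001
```

```bash
python3 - <<'E'
from plan import *
report(); overlay("side",[(150,0)],"ov9"); puck("top","top9"); puck("side")
c=cam("top"); cv2.imwrite("pics/t9.png",cv2.resize(cv2.cvtColor(c["pixels"],cv2.COLOR_RGB2BGR)[150:250,240:360],None,fx=6,fy=6,interpolation=cv2.INTER_CUBIC))
c=cam("side"); cv2.imwrite("pics/s9.png",cv2.resize(cv2.cvtColor(c["pixels"],cv2.COLOR_RGB2BGR)[140:230,260:380],None,fx=6,fy=6,interpolation=cv2.INTER_CUBIC))
E
```

```text
t 20.35 loc [-85.3  -1. ] z 0.2116 yaw-80 0.1 F track [0.8  0.36] 1.2
top cap px 20 local [150.4   1.2]
side cap px 29 local [147.3   0.4]
```

View pics/s9.png

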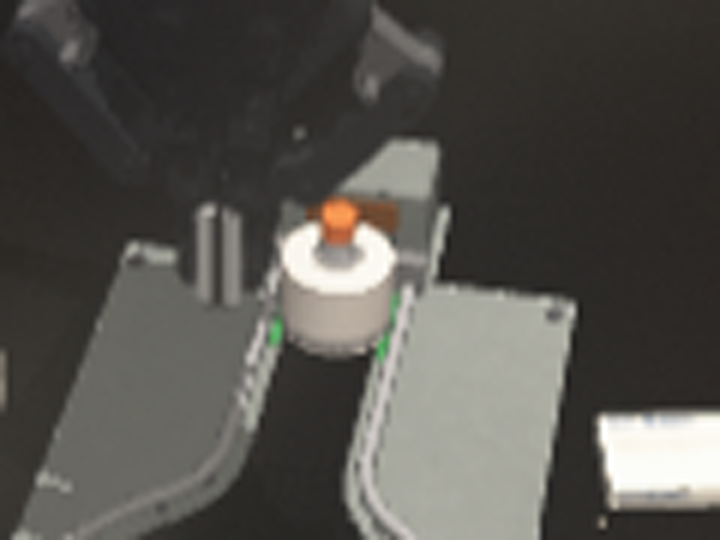

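View pics/t9.png

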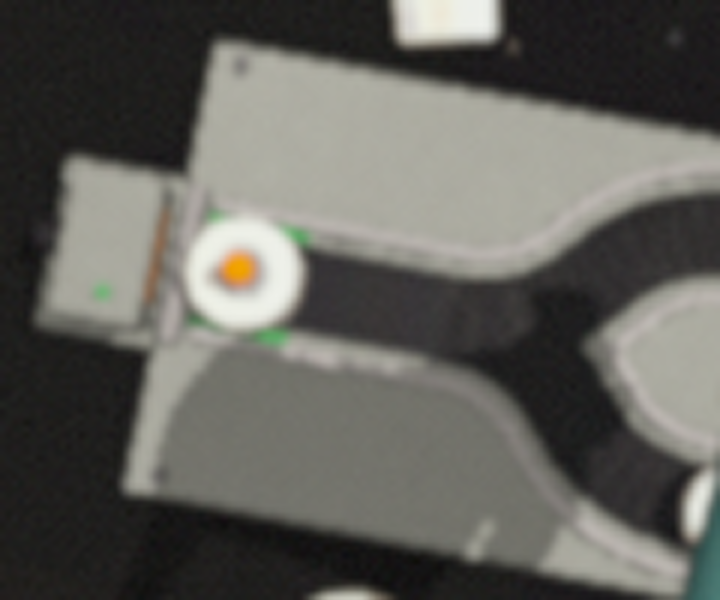

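View pics/top9.png

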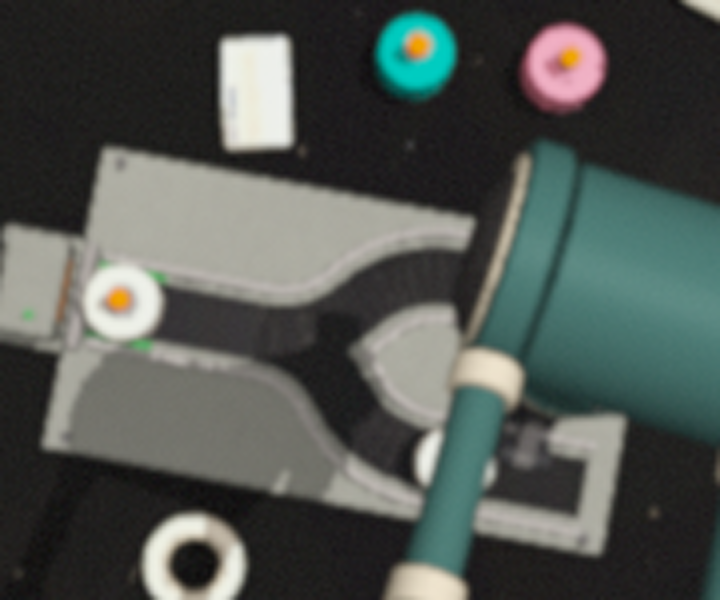

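The puck stands upright between the green marks, touching the stop (top crop (245,272)). The hand is high and clear, and the bystanders haven't moved. I let the arm settle and hand in.

Request:
move_arm --pt "0 0 0 0 0" --pt "0 0 0 0 0" --pt "0 0 0 0 0" --pt "0 0 0 0 0" --pt "0 0 0 0 0"

```text
time: 21.1
tool_pos: [0.5068, -0.1254, 0.2097]
tcp_rot: [-2.402, -2.025, 0.0]
wrist_force: [0.3, -0.5, -0.5]
width: -0.004
```

```bash
python3 - <<'E'
from plan import *
report(); puck("top"); print(bot.finish_job())
E
```

```text
t 21.1 loc [-83.   -0.7] z 0.2097 yaw-80 0.3 F track [-0.4  -0.35] -0.47
top cap px 18 local [150.    1.3]
the job is handed in; nothing more can be done
None
```

I pushed the white orange-capped puck with shut fingertips along its lane, through the junction and up to the grey stop. I then drew the hand back and up, clear of everything, and handed the job in at about 21 s.

- **Contact with the stop:** the tips stalled while the push force rose to about 6.5 N.
- **Final position:** the top camera puts the cap at (150.0, 1.3) mm in the track's frame, against the bay at (150, 0). The side camera read x = 147.3 mm, about 3 mm short. The side camera's cap positions were also a few mm further back than the top camera's at the start, so I relied on the stop contact and the pictures. They show the puck upright between the green marks and touching the stop.
- **Other objects:** the blue-capped carrier, tape and carton looked unmoved. In the last top picture the arm partly hid the blue one.
- **Not seen directly:** the arm hid the cap for much of the push. There I checked the puck by its visible edge against the expected position, and it stayed on the lane.

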